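# Free the small rolling pin from the clay-tool rack

### The job

The wooden tools in the rack are kept in by a wooden bar lying across them in two open brackets. Lift the bar out, lay it lengthwise on the bare grey ware board so that the board carries its whole length, and let go; then take the rolling pin (the round one with thin handles at its ends) out of the rack and lay it in the white tray. Put both down gently, without dropping them.

Things in the scene. Friction and masses are not known exactly. Their poses are not given: they have to be found in the camera images.
- bar_center (a point): Wooden retaining bar 320 mm long, 22 thick, 18 high; its middle 80 mm is a raised grip, also 22 thick, 46 high in all. Point: its centre, 23 mm above the underside; x along the bar, z up. It lies level with its underside 72 mm above the table, 6 mm over the pin, its ends in open-topped steel brackets (146 mm either side of centre, slots 30 mm wide, prongs 12 high): lifts straight up. About 0.1 kg
- pin_center (a point): Wooden rolling pin: barrel 36 mm across, 110 long, a handle 16 across, 40 long at each end; about 0.14 kg. Point: the barrel's centre; x along the pin. It lies level under the bar, square to it, 48 mm above the table, in notches 45 mm either side of centre, free between them down to 12 mm above the table. Lifts straight up. A dowel (26 across) and square stick (28) lie beside it, 74 mm apart
- board: The ware board, a bare grey slab 380 mm (its x) by 140 mm (its y), 12 mm thick, fixed flat on the table at one side of the rack. Its origin is the centre of its underside, on the table.
- tray: The shallow open white tray, 250 mm (its x) by 160 mm (its y), 30 mm high, walls and floor 5 mm thick, fixed on the table at the other side of the rack. Its origin is the centre of its underside, on the table.
There are look-alikes about, which are no part of the job. Leave any black or pink look-alike of the part that bears pin_center alone.

How it is judged (in metres and radians):
On the way, in this order (a step that is already met when the one before it is completed fails the run):
1. the bar is out of its brackets and lies released on the ware board (x of bar_center in the frame of board between -0.035 and 0.035 m and y of bar_center in the frame of board between -0.06 and 0.06 m and z of bar_center in the frame of board between 0.015 and 0.045 m and angle between the x axis of bar_center and the x axis of board, either way round below 0.3 rad and contact force between the fingers and bar below 0.1 N and linear speed of bar below 0.03 m/s), for 0.2 s.
2. the rolling pin lies released in the tray (x of pin_center in the frame of tray between -0.06 and 0.06 m and y of pin_center in the frame of tray between -0.07 and 0.07 m and z of pin_center in the frame of tray between 0.012 and 0.034 m and contact force between the fingers and pin below 0.1 N and linear speed of pin below 0.03 m/s), for 0.2 s.
At the end, for the whole second after the job is handed in: The bar rests on the board, lengthwise within 0.3 rad, its centre within 35 mm along and 60 mm across of the board's; the pin rests on the tray's floor, its centre 12 to 34 mm above the tray's underside and within 60 mm along, 70 mm across of its centre. Both at rest and released (all of step 1 and all of step 2); the robot touches nothing.
It fails at once if the rolling pin is moved more than 50 mm before the bar lies on the board (distance of pin_center from where it was at the start of the episode above 0.05 m and not (x of bar_center in the frame of board between -0.035 and 0.035 m and y of bar_center in the frame of board between -0.06 and 0.06 m and z of bar_center in the frame of board between 0.015 and 0.045 m and angle between the x axis of bar_center and the x axis of board, either way round below 0.3 rad)).
It fails at once if the bar is dropped (falls faster than 0.8 m/s out of the fingers) (linear speed of bar above 0.8 m/s and contact force between the fingers and bar below 0.1 N).
It fails at once if the rolling pin is dropped (falls faster than 0.8 m/s out of the fingers) (linear speed of pin above 0.8 m/s and contact force between the fingers and pin below 0.1 N).
It also fails if it takes over 58 s, if anything falls off the work surface, if the arm or the gripper's body presses on something with over 40 N, if the wrist force passes 120 N, or if a joint passes its speed limit or range.

### The arm

A 7-joint arm with a two-finger parallel gripper is mounted at the origin on the work surface. World frame = base frame: x ahead of the robot, y to its left, z up, the work surface at z = 0. Lengths are in m, angles in degrees, forces in N, time in s.
With the tool pointing down it reaches from about 0.4 to 0.875 m from the base axis. Payload 6.5 kg.
Tool frame: the origin (TCP) lies midway between the tips of the shut fingers; the grasp point (between the pads) lies manip.tcp_to_grasp behind it (manip.tcp_to_grasp is the distance from the TCP to the grasp point, in m); z points along the fingers, y is the line along which they close (so a half turn about z gives the same grasp; the last joint's range is limited). The gripper opens to 88 mm and grips with 3 to 60 N. Pads are 18 mm wide; open, the fingers measure 123 mm over their backs; the gripper's body (75 mm by 187 mm) begins 45 mm behind the grasp point.
Start: joints at [-72.605, 30.733, -0.252, 88.115, 0.149, 61.152, -4.079], TCP at [0.235, 0.606, 0.212] pointing down, gripper open.
Joint ranges: [-154.64, 154.64], [-21.42, 123.67], [-72.66, 72.17], [13.99, 137.28], [-74.86, 254.86], [10.95, 109.41], [-158.01, 158.01]. Speed limits (degrees/s): [136.94, 136.94, 180, 180, 180, 180, 180].

### API

Orientations are given as a 3x3 rotation matrix whose columns are the frame's x, y, z axes.
In Python, from station import manip gives the robot as it stands.
- The arm moves only by the shell command python3 -m handwheel 'ROWS' [FORCE]. ROWS is JSON, a list of rows, each a list of 5 numbers: the opening, from -1 (shut) to 1 (fully open), so that 0 is half open, then the shift along the tool's x, y, z in m, then the turn about the tool's z in rad. In form: [[claw, x, y, z, roll], ...]. A call has 1 to 10 rows; each row is the pose to reach, as a shift and turn from the pose commanded when the call began, along the tool's axes at that moment; what a row does not reach only later rows make up. A row lasts 1/8 s, in which the tool goes at most 62.5 mm and 10.7 degrees, less where a joint would pass 70% of its speed; a pose out of reach is approached as far as the arm can. A call with a gripper value outside its range is refused whole. The fingers move at their own pace and stop on an object; FORCE is the grip in N (left out, the last holds). Time passes only in rows, so rows that repeat a pose let the fingers close. It gives the time, the measured TCP pose, the force, the opening and the grip force at its end, in the units of the state.
- manip.read_state(): the state, without advancing time (a new reading comes with each control period).
- manip.get_image(name): name is "side" or "top" or "wrist"; returns a dict with "pixels" (400x640x3 uint8, red, green, blue), "fx", "fy", "cx", "cy" (pixels), "T" (4x4, takes a point from camera to world coordinates). Camera axes: x right, y up, looking along -z (the intrinsics and any distortion apply to the point x, -y, -z); pixel columns grow to the right and rows downward; lengths in m; the calibration is good to about 2 mm. The wrist camera is an equidistant fisheye: a pixel r from the principal point sees the ray r / f radians off the axis. A picture is of the moment at which its call begins. There is no depth.
- manip.job_done(): hands the job in; it is judged then, once.
The state is a dict: "time": time; "joint_positions": joint angles; "qd": joint speeds; "tau": joint torques, N m; "position": TCP position; "eef_rot": TCP orientation; "ft_force": force on the tool from outside, world axes, zero at the start; "ft_torque": the same for the moment, N m; "width": finger opening in m; "gripper_force": force on a finger pad.
Only numpy, scipy, OpenCV 4.12 (cv2) and the standard library are available. Lean on these libraries where they do the work, as an engineer would, in place of code of your own. Each camera call takes 0.05 s, during which the arm holds its last target. There are 200 camera calls.

## Working session

There is one attempt and no reset: what is moved stays moved. The work goes in short steps, Python scripts to look and compute and a shell command to move; the robot and the scene stay as the last step left them, time stands still between calls to the robot, and variables do not carry over. Pictures are saved under pics/ and viewed, at most 10 in all, crops included, and the job is handed in when it is done.

```bash
mkdir -p pics; python3 - <<'E'
from station import manip
import cv2,pickle
print(manip.tcp_to_grasp)
s=manip.read_state();print(s['time'],s['position'],s['eef_rot'],s['width'])
d={}
for n in("top","side"):
    i=manip.get_image(n);d[n]=i;cv2.imwrite(f"pics/{n}0.png",i["pixels"][:,:,::-1]);print(n,i['fx'],i['fy'],i['cx'],i['cy'],i['T'],[k for k in i])
pickle.dump(d,open('d0.pkl','wb'))
E
```

```text
0.0187
0.0 [0.23474792 0.60540275 0.21152843] [[-9.32405290e-01  3.61414073e-01 -4.93925912e-04]
 [ 3.61414376e-01  9.32403733e-01 -1.71083491e-03]
 [-1.57781447e-04 -1.77370344e-03 -9.99998415e-01]] 0.08861607398060012
top 373.20387558305566 373.20387558305566 321.52338694096375 199.7883658497425 [[ 0.01279951  0.99420693 -0.10671808  0.39509465]
 [-0.9998702   0.01168134 -0.01109634 -0.00725921]
 [-0.00978545  0.10684625  0.9942274   0.92397601]
 [ 0.          0.          0.          1.        ]] ['pixels', 'fx', 'fy', 'cx', 'cy', 'T']
side 463.51691042914257 463.51691042914257 315.92163200919066 194.16122890602253 [[ 9.96991303e-01  5.16425441e-02 -5.78047548e-02  4.31179226e-01]
 [-7.75078796e-02  6.73163664e-01 -7.35420431e-01 -8.17438943e-01]
 [ 9.33078508e-04  7.37688097e-01  6.75141023e-01  8.37941897e-01]
 [ 0.00000000e+00  0.00000000e+00  0.00000000e+00  1.00000000e+00]] ['pixels', 'fx', 'fy', 'cx', 'cy', 'T']
```

View pics/top0.png

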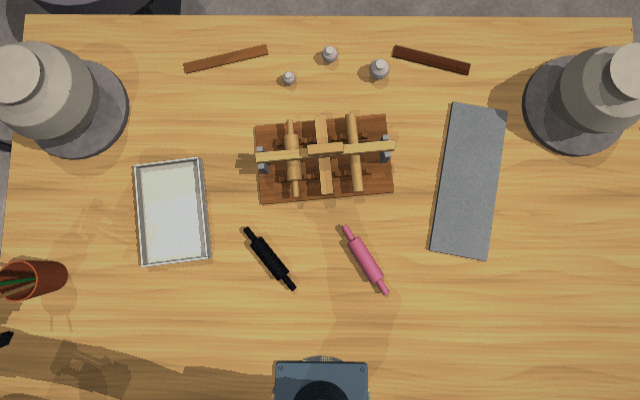

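View pics/side0.png

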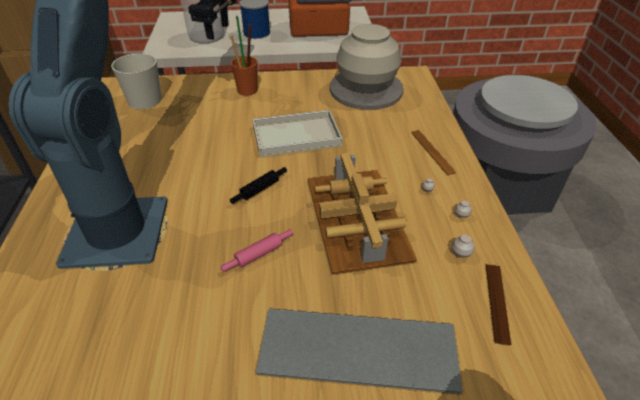

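```bash
cat > h.py <<'E'
import numpy as np,pickle,cv2
def ray(i,u,v):
    d=np.array([(u-i['cx'])/i['fx'],-(v-i['cy'])/i['fy'],-1.]);T=i['T'];return T[:3,3],T[:3,:3]@d
def at(i,u,v,z):
    o,d=ray(i,u,v);return (o+d*(z-o[2])/d[2])[:2]
E
python3 - <<'E'
from h import *
d=pickle.load(open('d0.pkl','rb'));t=d['top'];s=d['side']
p=t['pixels'][:,:,::-1]
a=cv2.resize(p[105:210,245:405],None,fx=5,fy=5,interpolation=cv2.INTER_CUBIC)[:,:800]
cv2.imwrite('pics/c_top.png',a)
np.set_printoptions(precision=4,suppress=True)
for n,z,c in(('board',.012,[(453,102),(507,110),(486,261),(429,250)]),('tray',.03,[(133,165),(201,157),(210,259),(139,267)])):
    P=np.array([at(t,*q,z) for q in c]);e=P[0]-P[3]+P[1]-P[2]
    print(n,P,P.mean(0),np.degrees(np.arctan2(e[1],e[0])))
E
```

```text
board [[ 0.7447 -0.3252]
 [ 0.7251 -0.4598]
 [ 0.3496 -0.3945]
 [ 0.374  -0.2583]] [ 0.5484 -0.3595] -10.04521977525883
tray [[0.5712 0.4649]
 [0.5929 0.299 ]
 [0.3465 0.2659]
 [0.3254 0.4341]] [0.459 0.366] 7.405406262483503
```

View pics/c_top.png

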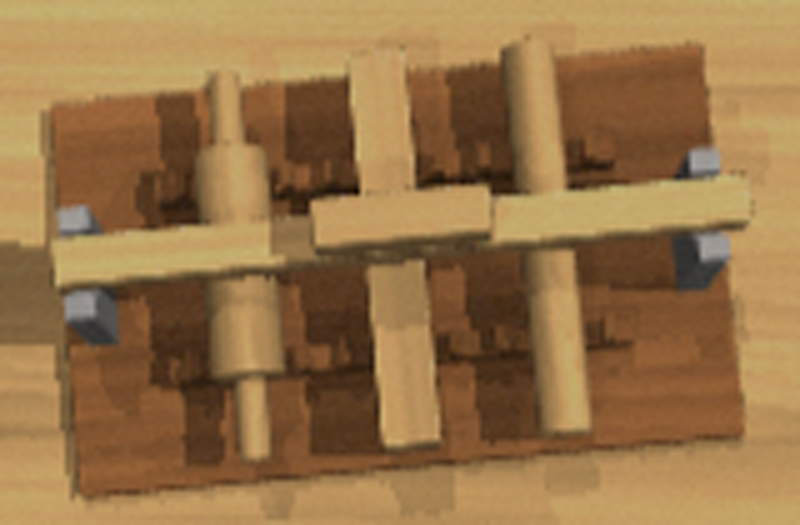

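The candidates for pin_center are the rack's left tool (293,157), the black pin (269,259) and the pink pin (365,259). The crop shows the left tool with a fat round barrel and thin handles. It's under the bar and beside a square stick (326,155) and a plain dowel (355,152), so it is the pin. The bar's grip is at about (325,148).

```bash
cat >> h.py <<'E'
def go(x,y,z,yaw,s=None):
    """shift (tool axes) and roll so that the tool y axis lies along world yaw (deg, mod 180)"""
    from station import manip
    s=s or manip.read_state();R=np.array(s['eef_rot']);d=R.T@(np.array([x,y,z])-s['position'])
    cur=np.degrees(np.arctan2(R[1,1],R[0,1]));r=-(yaw-cur)
    r=(r+90)%180-90
    return np.round(d,4),'roll',round(np.radians(r),3),'yaw now',round(cur,1)
E
python3 - <<'E'
from h import *
d=pickle.load(open('d0.pkl','rb'));t=d['top']
f=lambda x,y:(245+x/5,105+y/5)
a=at(t,*f(57,262),.081);b=at(t,*f(748,204),.081);g=at(t,*f(402,221),.118)
e=a-b;yb=np.degrees(np.arctan2(e[1],e[0]))
print('bar',a,b,(a+b)/2,np.linalg.norm(e),yb,'grip',g)
p1=at(t,*f(232,147),.055);p2=at(t,*f(249,373),.055);e=p1-p2
print('pin',p1,p2,(p1+p2)/2,np.degrees(np.arctan2(e[1],e[0])))
print(go(g[0],g[1],.2,yb-90))
E
```

```text
bar [0.58202978 0.15344413] [ 0.61260905 -0.16455944] [ 0.59731941 -0.00555765] 0.3194704466389621 95.49268316521888 grip [ 0.59383792 -0.0053725 ]
pin [0.64461048 0.07640792] [0.53548865 0.0660458 ] [0.59004956 0.07122686] 5.424499019325961
(array([-0.5556, -0.4398,  0.0124]), 'roll', np.float64(1.105), 'yaw now', np.float64(68.8))
```

```bash
R='[1,-0.556,-0.44,0,1.105]'; python3 -m handwheel '[[1,-0.556,-0.44,0,1.105],[1,-0.556,-0.44,0,1.105],[1,-0.556,-0.44,0,1.105],[1,-0.556,-0.44,0,1.105],[1,-0.556,-0.44,0,1.105],[1,-0.556,-0.44,0,1.105],[1,-0.556,-0.44,0,1.105],[1,-0.556,-0.44,0,1.105],[1,-0.556,-0.44,0,1.105],[1,-0.556,-0.44,0,1.105]]' 20
python3 - <<'E'
from h import *
print(go(.596,-.0055,.21,5.5))
E
```

```text
time: 1.35
position: [0.5523, 0.0657, 0.2123]
eef_rot: [[-0.096, 0.995, -0.0], [0.995, 0.096, 0.0], [0.0, -0.0, -1.0]]
ft_force: [1.0, 1.2, 0.1]
width: 0.088
gripper_force: 0.0
(array([-0.075 ,  0.0366,  0.0023]), 'roll', np.float64(0.0), 'yaw now', np.float64(5.5))
```

```bash
python3 -m handwheel '[[1,-0.038,0.018,0,0],[1,-0.075,0.037,0,0],[1,-0.075,0.037,0,0],[1,-0.075,0.037,0,0]]'
python3 - <<'E'
from h import *
from station import manip
i=manip.get_image('wrist');print({k:i[k] for k in i if k!='pixels'});pickle.dump(i,open('w1.pkl','wb'))
cv2.imwrite('pics/w1.png',i['pixels'][:,:,::-1]);print(go(.596,-.0055,.21,5.5))
def proj(i,P):
    p=np.linalg.inv(i['T'])@np.r_[P,1];p=np.array([p[0],-p[1],-p[2]]);r=np.hypot(p[0],p[1]);th=np.arctan2(r,p[2])
    return i['cx']+i['fx']*th*p[0]/r,i['cy']+i['fy']*th*p[1]/r
print('exp grip top',proj(i,[.596,-.0055,.118]),'pin',proj(i,[.590,.0712,.048]))
E
```

```text
time: 1.85
position: [0.5951, -0.0029, 0.2119]
eef_rot: [[-0.096, 0.995, -0.001], [0.995, 0.096, 0.001], [0.001, -0.001, -1.0]]
ft_force: [0.5, 0.9, 0.2]
width: 0.0878
gripper_force: 0.0
{'fx': 309.70691628693146, 'fy': 309.70691628693146, 'cx': 320.00315626790285, 'cy': 194.67707783958502, 'T': array([[ 9.95340488e-01, -9.21902123e-02, -2.82538237e-02,
         5.88305437e-01],
       [ 9.64198082e-02,  9.49402221e-01,  2.98895705e-01,
         7.58786681e-02],
       [-7.31015524e-04, -3.00227225e-01,  9.53867432e-01,
         3.84261885e-01],
       [ 0.00000000e+00,  0.00000000e+00,  0.00000000e+00,
         1.00000000e+00]])}
(array([-0.0033,  0.0006,  0.002 ]), 'roll', np.float64(0.002), 'yaw now', np.float64(5.6))
exp grip top (np.float64(320.0107574122982), np.float64(192.48806309753797)) pin (np.float64(321.3867813041633), np.float64(104.67775063605215))
```

View pics/w1.png

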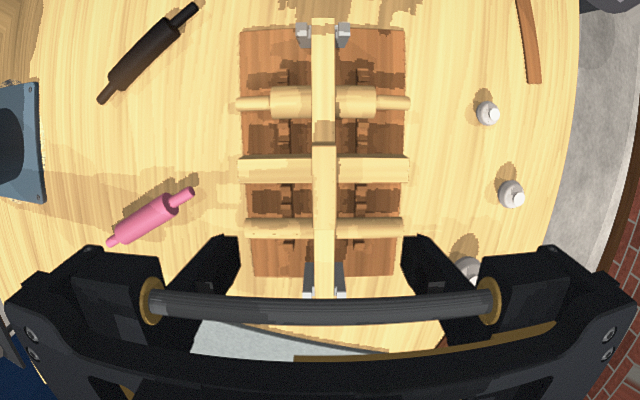

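The wrist view shows the bar's grip centred at column 324, where I expected 320, so the bar is about 4 mm further out. It sits square between the fingers. The pin barrel is at (323,101).

```bash
python3 -m handwheel '[[1,-0.003,0.004,0.03,0],[1,-0.003,0.004,0.07,0],[1,-0.003,0.004,0.105,0],[1,-0.003,0.004,0.127,0],[1,-0.003,0.004,0.127,0],[-0.7,-0.003,0.004,0.127,0],[-0.7,-0.003,0.004,0.127,0],[-0.7,-0.003,0.004,0.127,0],[-0.7,-0.003,0.004,0.127,0],[-0.7,-0.003,0.004,0.127,0]]' 20
python3 -m handwheel '[[-1,0,0,0,0],[-1,0,0,0,0]]'
```

```text
time: 3.15
position: [0.6001, -0.0064, 0.0856]
eef_rot: [[-0.096, 0.995, 0.0], [0.995, 0.096, 0.0], [0.0, 0.0, -1.0]]
ft_force: [-0.3, 0.3, 0.1]
width: 0.0402
gripper_force: 0.0
time: 3.4
position: [0.5999, -0.0064, 0.0854]
eef_rot: [[-0.096, 0.995, -0.0], [0.995, 0.096, -0.0], [0.0, -0.0, -1.0]]
ft_force: [-0.3, -0.0, -0.4]
width: 0.0218
gripper_force: 20.0
```

```bash
python3 -m handwheel '[[-1,0,0,-0.01,0],[-1,0,0,-0.03,0],[-1,0,0,-0.06,0],[-1,0,0,-0.1,0],[-1,0,0,-0.12,0],[-1,0,0,-0.12,0]]' 30
python3 - <<'E'
from h import *
from station import manip
print(go(.548,-.3595,.205,80),manip.read_state()['joint_positions'],manip.read_state()['width'])
E
```

```text
time: 4.15
position: [0.6015, -0.0066, 0.2082]
eef_rot: [[-0.096, 0.995, 0.005], [0.995, 0.096, 0.001], [0.0, 0.005, -1.0]]
ft_force: [0.4, -0.1, -2.0]
width: 0.0216
gripper_force: 30.0
(array([-0.3462, -0.087 ,  0.0027]), 'roll', np.float64(-1.3), 'yaw now', np.float64(5.5)) [-21.84717686  27.5483013   24.93235243  97.49922965 -13.38584053
  57.62754967  13.25219659] 0.0215870683535469
```

```bash
python3 -m handwheel '[[-1,-0.02,-0.005,0,-0.05],[-1,-0.05,-0.013,0,-0.16],[-1,-0.09,-0.023,0,-0.3],[-1,-0.13,-0.033,0,-0.45],[-1,-0.17,-0.043,0,-0.6],[-1,-0.21,-0.053,0,-0.75],[-1,-0.25,-0.063,0,-0.9],[-1,-0.29,-0.073,0,-1.05],[-1,-0.325,-0.082,0,-1.2],[-1,-0.346,-0.087,0,-1.3]]'
python3 -m handwheel '[[-1,0,0,0,0],[-1,0,0,0,0]]'
python3 - <<'E'
from h import *
from station import manip
i=manip.get_image('top');cv2.imwrite('pics/t2.png',cv2.resize(i['pixels'][60:300,380:580,::-1],None,fx=2.5,fy=2.5))
print(go(.548,-.3595,.028,80))
E
```

```text
time: 5.4
position: [0.5448, -0.3614, 0.2044]
eef_rot: [[-0.985, 0.173, -0.002], [0.173, 0.985, -0.0], [0.002, -0.0, -1.0]]
ft_force: [0.1, 0.0, -2.3]
width: 0.0218
gripper_force: 30.0
time: 5.65
position: [0.5468, -0.3574, 0.2048]
eef_rot: [[-0.985, 0.175, -0.001], [0.175, 0.985, 0.002], [0.001, 0.002, -1.0]]
ft_force: [1.3, 0.7, -2.0]
width: 0.0215
gripper_force: 30.0
(array([-0.0013, -0.0024,  0.177 ]), 'roll', np.float64(0.0), 'yaw now', np.float64(80.0))
```

View pics/t2.png

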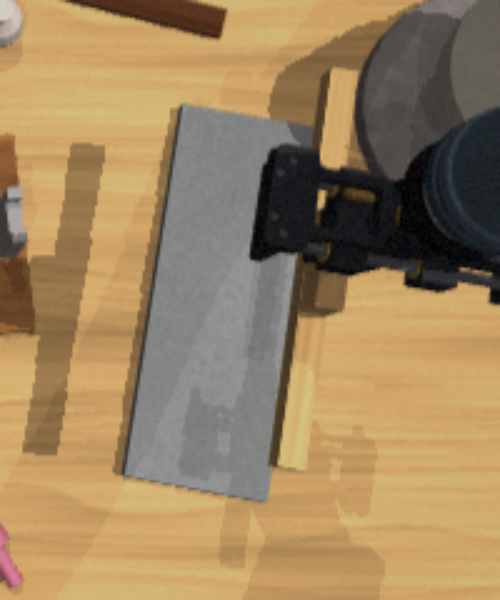

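The bar is parallel to the board and centred over it once parallax is allowed for.

```bash
python3 -m handwheel '[[-1,-0.001,-0.002,0.03,0],[-1,-0.001,-0.002,0.07,0],[-1,-0.001,-0.002,0.11,0],[-1,-0.001,-0.002,0.145,0],[-1,-0.001,-0.002,0.165,0],[-1,-0.001,-0.002,0.172,0],[-1,-0.001,-0.002,0.175,0],[-1,-0.001,-0.002,0.177,0],[-1,-0.001,-0.002,0.178,0],[-1,-0.001,-0.002,0.178,0]]'
```

```text
time: 6.95
position: [0.5475, -0.3615, 0.0279]
eef_rot: [[-0.985, 0.174, 0.001], [0.174, 0.985, -0.0], [-0.001, -0.0, -1.0]]
ft_force: [0.4, 0.6, -1.6]
width: 0.0215
gripper_force: 30.0
```

```bash
python3 -m handwheel '[[-1,0,0,0.001,0],[-1,0,0,0.002,0],[-1,0,0,0.0025,0],[-1,0,0,0.0025,0]]'
```

```text
time: 7.45
position: [0.5473, -0.3615, 0.0254]
eef_rot: [[-0.985, 0.174, 0.0], [0.174, 0.985, -0.0], [-0.0, -0.0, -1.0]]
ft_force: [-2.1, 1.3, 5.1]
width: 0.0216
gripper_force: 30.0
```

Contact with the board is felt at +5 N, so I'm releasing and rising.

```bash
python3 -m handwheel '[[0.2,0,0,0,0],[0.2,0,0,0,0],[0.2,0,0,0,0],[0.2,0,0,0,0],[0.2,0,0,-0.02,0],[0.2,0,0,-0.06,0],[0.2,0,0,-0.12,0],[0.2,0,0,-0.18,0],[0.2,0,0,-0.18,0],[0.2,0,0,-0.18,0]]'
python3 - <<'E'
from h import *
print(go(.594,.073,.205,5.45+90))
E
```

```text
time: 8.7
position: [0.5472, -0.3612, 0.2057]
eef_rot: [[-0.985, 0.174, 0.001], [0.174, 0.985, -0.0], [-0.001, -0.0, -1.0]]
ft_force: [0.4, 0.6, -1.1]
width: 0.0529
gripper_force: 0.0
(array([0.0294, 0.4357, 0.0006]), 'roll', np.float64(-0.27), 'yaw now', np.float64(80.0))
```

```bash
python3 -m handwheel '[[0.35,0.002,0.05,0,-0.05],[0.35,0.006,0.1,0,-0.1],[0.35,0.01,0.15,0,-0.15],[0.35,0.014,0.2,0,-0.2],[0.35,0.018,0.25,0,-0.25],[0.35,0.022,0.31,0,-0.27],[0.35,0.025,0.37,0,-0.27],[0.35,0.029,0.42,0,-0.27],[0.35,0.029,0.436,0,-0.27],[0.35,0.029,0.436,0,-0.27]]'
python3 -m handwheel '[[0.35,0,0,0,0],[0.35,0,0,0,0]]'
python3 - <<'E'
from h import *
from station import manip
i=manip.get_image('wrist');t=manip.get_image('top')
cv2.imwrite('pics/w3.png',np.vstack([i['pixels'][:,:,::-1],cv2.resize(t['pixels'][90:280,200:520,::-1],None,fx=1,fy=1,)[:,:320].repeat(1,0) if 0 else np.pad(t['pixels'][90:280,200:520,::-1],((0,0),(0,320),(0,0)))]))
def proj(i,P):
    p=np.linalg.inv(i['T'])@np.r_[P,1];p=np.array([p[0],-p[1],-p[2]]);r=np.hypot(p[0],p[1]);th=np.arctan2(r,p[2])
    return i['cx']+i['fx']*th*p[0]/r,i['cy']+i['fy']*th*p[1]/r
for P in([.594,.073,.055],[.584,.073,.055],[.594,.083,.055]):print(proj(i,P))
print(go(.594,.073,.029,95.45))
E
```

```text
time: 9.95
position: [0.5938, 0.0733, 0.2039]
eef_rot: [[-0.995, -0.097, -0.002], [-0.097, 0.995, -0.001], [0.002, -0.0, -1.0]]
ft_force: [0.3, -0.6, 0.9]
width: 0.0593
gripper_force: 0.0
time: 10.2
position: [0.5944, 0.0707, 0.2048]
eef_rot: [[-0.996, -0.092, -0.0], [-0.092, 0.996, -0.001], [0.0, -0.001, -1.0]]
ft_force: [-0.7, -0.3, 0.0]
width: 0.0595
gripper_force: 0.0
(np.float64(321.14340037159093), np.float64(172.73037037706828))
(np.float64(322.01955580807777), np.float64(163.61781770830794))
(np.float64(330.44875479441095), np.float64(173.5746061947308))
(array([0.0004, 0.0015, 0.176 ]), 'roll', np.float64(-0.002), 'yaw now', np.float64(95.3))
```

View pics/w3.png

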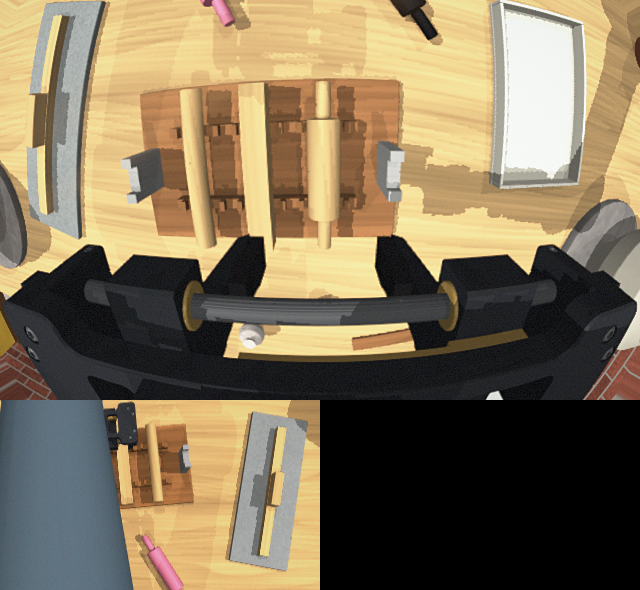

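The bar lies released and well inside the board. The pin barrel is at (323.5,170.5), where I expected (321,173), so I need about +3 mm in y.

```bash
python3 -m handwheel '[[0.35,0.002,0.004,0.04,0],[0.35,0.002,0.004,0.08,0],[0.35,0.002,0.004,0.115,0],[0.35,0.002,0.004,0.145,0],[0.35,0.002,0.004,0.162,0],[0.35,0.002,0.004,0.172,0],[0.35,0.002,0.004,0.176,0],[0.35,0.002,0.004,0.176,0]]' 25
```

```text
time: 11.3
position: [0.5926, 0.0769, 0.0295]
eef_rot: [[-0.995, -0.095, 0.001], [-0.095, 0.995, 0.0], [-0.001, 0.0, -1.0]]
ft_force: [-0.0, -0.1, 0.5]
width: 0.0597
gripper_force: 0.0
```

```bash
python3 -m handwheel '[[-1,0,0,0,0],[-1,0,0,0,0],[-1,0,0,0,0],[-1,0,0,0,0],[-1,0,0,0,0]]' 25
python3 -m handwheel '[[-1,0,0,-0.005,0],[-1,0,0,-0.02,0],[-1,0,0,-0.05,0],[-1,0,0,-0.09,0],[-1,0,0,-0.13,0],[-1,0,0,-0.14,0],[-1,0,0,-0.14,0]]'
python3 - <<'E'
from h import *
print(go(.459,.366,.17,97.4))
E
```

```text
time: 11.92
position: [0.5927, 0.0753, 0.0297]
eef_rot: [[-0.996, -0.094, 0.001], [-0.094, 0.996, -0.002], [-0.001, -0.002, -1.0]]
ft_force: [-1.2, -3.6, 6.4]
width: 0.0296
gripper_force: 23.6
time: 12.8
position: [0.5922, 0.0771, 0.1693]
eef_rot: [[-0.995, -0.095, 0.001], [-0.095, 0.995, 0.0], [-0.001, 0.0, -1.0]]
ft_force: [-0.8, 0.2, -0.6]
width: 0.0301
gripper_force: 22.0
(array([ 0.105 ,  0.3003, -0.0007]), 'roll', np.float64(-0.034), 'yaw now', np.float64(95.5))
```

The opening is 30 mm rather than 36 mm, so I'm checking the grasp.

```bash
python3 - <<'E'
from h import *
from station import manip
i=manip.get_image('wrist')['pixels'];s=manip.get_image('side')['pixels']
a=cv2.resize(i[40:300,100:500,::-1],(600,390));b=cv2.resize(s[60:270,180:480,::-1],(600,420))
cv2.imwrite('pics/g.png',cv2.resize(np.vstack([a,b]),(444,600)))
st=manip.read_state();print(st['width'],st['ft_force'],st['ft_torque'],st['gripper_force'])
E
```

```text
0.03021467793298579 [-0.62749753  0.32579266 -1.15220236] [-0.00459997  0.01425715  0.01428232] 21.972320079803467
```

View pics/g.png

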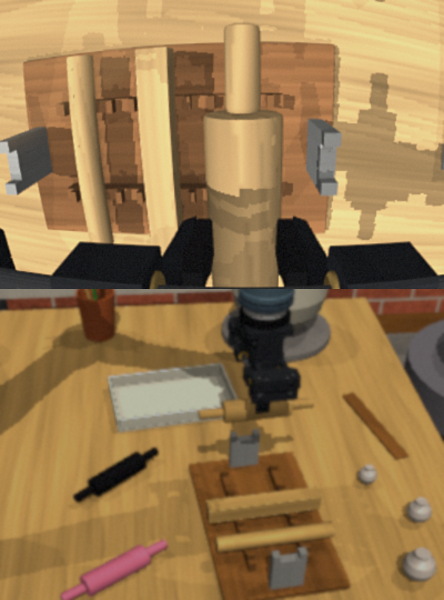

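```bash
python3 - <<'E'
from h import *
from station import manip
s=manip.get_image('side');cv2.imwrite('pics/g2.png',cv2.resize(s['pixels'][90:170,300:420,::-1],None,fx=6,fy=6,interpolation=cv2.INTER_CUBIC))
def pr(P):
    p=np.linalg.inv(s['T'])@np.r_[P,1];return np.round([(s['cx']-s['fx']*p[0]/p[2]-300)*6,(s['cy']+s['fy']*p[1]/p[2]-90)*6])
st=manip.read_state();x,y,z=st['position'];g=z+.0187
d=np.array([.9955,.095])
for dz in(-.01,0,.01):print(dz,[pr([x+d[0]*a,y+d[1]*a,g+dz]) for a in(-.095,0,.095)])
print('tcp',pr([x,y,z]))
E
```

```text
-0.01 [array([ 85., 345.]), array([319., 320.]), array([547., 297.])]
0 [array([ 85., 324.]), array([320., 300.]), array([550., 276.])]
0.01 [array([ 85., 304.]), array([321., 279.]), array([553., 256.])]
tcp [317. 338.]
```

View pics/g2.png

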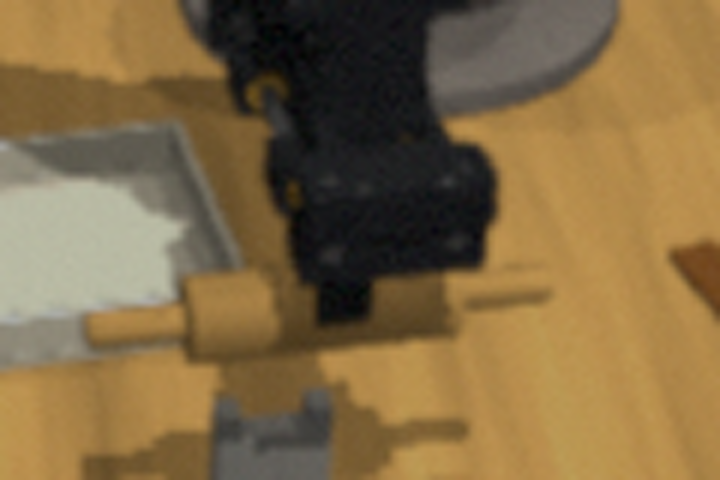

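The pin is held level by the barrel, with its axis a few mm below the pad centre. That's enough to carry it, so I'm moving gently.

```bash
python3 -m handwheel '[[-1,0.004,0.01,0,0],[-1,0.014,0.04,0,-0.01],[-1,0.03,0.085,0,-0.02],[-1,0.046,0.13,0,-0.03],[-1,0.062,0.175,0,-0.034],[-1,0.077,0.22,0,-0.034],[-1,0.09,0.258,0,-0.034],[-1,0.1,0.285,0,-0.034],[-1,0.105,0.3,0,-0.034],[-1,0.105,0.3,0,-0.034]]'
python3 -m handwheel '[[-1,0,0,0,0],[-1,0,0,0.02,0],[-1,0,0,0.05,0],[-1,0,0,0.09,0],[-1,0,0,0.12,0],[-1,0,0,0.135,0],[-1,0,0,0.145,0],[-1,0,0,0.148,0],[-1,0,0,0.148,0]]'
python3 -m handwheel '[[-1,0,0,0.002,0],[-1,0,0,0.004,0],[-1,0,0,0.004,0]]'
```

```text
time: 14.2
position: [0.4582, 0.3663, 0.1685]
eef_rot: [[-0.991, -0.131, -0.001], [-0.131, 0.991, -0.0], [0.001, -0.0, -1.0]]
ft_force: [0.2, 0.1, -1.0]
width: 0.0298
gripper_force: 22.0
time: 15.32
position: [0.4596, 0.3658, 0.0216]
eef_rot: [[-0.992, -0.129, 0.001], [-0.129, 0.992, 0.001], [-0.001, 0.001, -1.0]]
ft_force: [-0.2, 0.1, -1.4]
width: 0.0299
gripper_force: 22.0
time: 15.7
position: [0.459, 0.3655, 0.0169]
eef_rot: [[-0.992, -0.129, -0.0], [-0.129, 0.992, -0.0], [0.0, -0.0, -1.0]]
ft_force: [0.3, -0.6, -0.5]
width: 0.03
gripper_force: 22.0
```

```bash
python3 -m handwheel '[[-1,0,0,0.001,0],[-1,0,0,0.002,0],[-1,0,0,0.002,0]]'
python3 -m handwheel '[[-1,0,0,0.001,0],[-1,0,0,0.002,0],[-1,0,0,0.002,0]]'
```

```text
time: 16.08
position: [0.459, 0.3655, 0.0148]
eef_rot: [[-0.992, -0.129, -0.0], [-0.129, 0.992, -0.0], [0.0, -0.0, -1.0]]
ft_force: [0.0, -0.1, -0.8]
width: 0.0298
gripper_force: 22.0
time: 16.45
position: [0.459, 0.3655, 0.0128]
eef_rot: [[-0.992, -0.129, -0.0], [-0.129, 0.992, -0.0], [0.0, -0.0, -1.0]]
ft_force: [-0.4, 0.1, -0.9]
width: 0.0299
gripper_force: 22.0
```

```bash
python3 -m handwheel '[[-1,0,0,0.001,0],[-1,0,0,0.0015,0],[-1,0,0,0.0015,0]]'
python3 -m handwheel '[[-1,0,0,0.001,0],[-1,0,0,0.0015,0],[-1,0,0,0.0015,0]]'
```

```text
time: 16.82
position: [0.4591, 0.3655, 0.0114]
eef_rot: [[-0.992, -0.129, 0.0], [-0.129, 0.992, -0.0], [-0.0, -0.0, -1.0]]
ft_force: [0.1, 0.2, -0.8]
width: 0.0298
gripper_force: 22.0
time: 17.2
position: [0.459, 0.3655, 0.0099]
eef_rot: [[-0.992, -0.129, -0.0], [-0.129, 0.992, -0.0], [0.0, -0.0, -1.0]]
ft_force: [-0.7, 0.3, -0.7]
width: 0.0296
gripper_force: 22.0
```

```bash
python3 -m handwheel '[[-1,0,0,0.001,0],[-1,0,0,0.001,0],[-1,0,0,0.001,0]]'
python3 -m handwheel '[[-1,0,0,0.001,0],[-1,0,0,0.001,0],[-1,0,0,0.001,0]]'
```

```text
time: 17.58
position: [0.4591, 0.3655, 0.0089]
eef_rot: [[-0.992, -0.129, -0.0], [-0.129, 0.992, -0.0], [0.0, -0.0, -1.0]]
ft_force: [-0.1, -0.2, -0.8]
width: 0.03
gripper_force: 22.0
time: 17.95
position: [0.4591, 0.3655, 0.0079]
eef_rot: [[-0.992, -0.129, -0.0], [-0.129, 0.992, -0.0], [0.0, -0.0, -1.0]]
ft_force: [-0.4, -0.0, -1.0]
width: 0.0299
gripper_force: 22.0
```

```bash
python3 -m handwheel '[[-1,0,0,0.001,0],[-1,0,0,0.0015,0],[-1,0,0,0.0015,0]]' 8
python3 -m handwheel '[[-0.2,0,0,0,0],[0,0,0,0,0],[0.2,0,0,0,0],[0.35,0,0,0,0],[0.35,0,0,0,0],[0.35,0,0,0,0]]'
```

```text
time: 18.32
position: [0.459, 0.3655, 0.0064]
eef_rot: [[-0.992, -0.129, -0.0], [-0.129, 0.992, -0.0], [0.0, -0.0, -1.0]]
ft_force: [1.3, -0.2, -1.5]
width: 0.031
gripper_force: 6.9
time: 19.08
position: [0.4591, 0.3656, 0.0064]
eef_rot: [[-0.992, -0.129, 0.0], [-0.129, 0.992, 0.0], [-0.0, 0.0, -1.0]]
ft_force: [-0.1, -0.6, -0.4]
width: 0.0591
gripper_force: 0.0
```

```bash
python3 -m handwheel '[[0.35,0,0,-0.01,0],[0.35,0,0,-0.04,0],[0.35,0,0,-0.1,0],[0.35,0,0,-0.16,0],[0.35,0,0,-0.2,0],[0.35,0,0,-0.2,0],[0.35,0,0,-0.2,0],[0.35,0,0,-0.2,0]]'
python3 - <<'E'
from h import *
from station import manip
i=manip.get_image('side')['pixels'];w=manip.get_image('wrist')['pixels']
cv2.imwrite('pics/end.png',np.vstack([i[90:390,:,::-1],w[:300,:,::-1]]))
E
```

```text
time: 20.08
position: [0.4582, 0.3648, 0.205]
eef_rot: [[-0.992, -0.129, -0.002], [-0.129, 0.992, -0.002], [0.002, -0.002, -1.0]]
ft_force: [0.0, -0.2, -0.4]
width: 0.0597
gripper_force: 0.0
```

View pics/end.png

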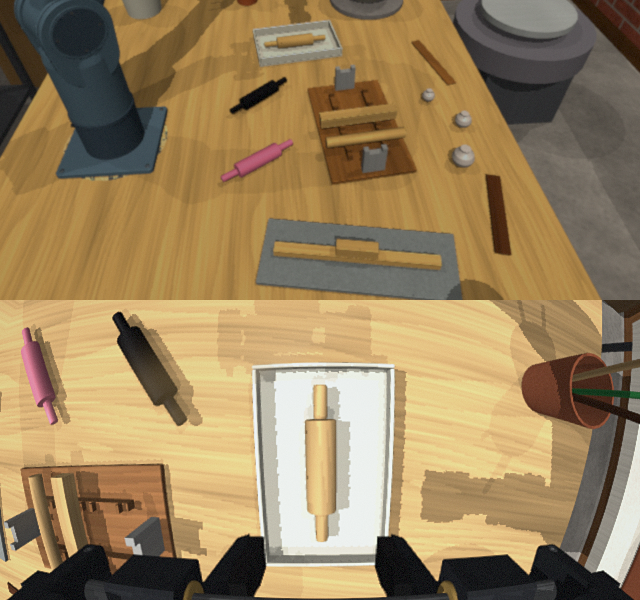

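The pin lies in the middle of the tray at (320,465), and the bar lies lengthwise on the board at (357,253). The robot is clear of both.

```bash
python3 -c "
from station import manip
print(manip.job_done())"
```

```text
the job is handed in; nothing more can be done
None
```

The bar lies lengthwise on the grey board and the rolling pin lies in the white tray; both are released and the job is handed in, though the hand-in call returned no verdict.

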